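Press a stuck lens cell out of a camera barrel with a ring drift

TASK

The glass lens cell has seized in the scanner camera's barrel and can only come out through the barrel's lower end. Take the white-faced ring drift from the wooden block (never the brass pilot-nosed one, which would bear on the glass), put it down the barrel's open mouth and push the cell out into the catch cup below until you feel it come up firmly against the cup's buffered floor; neither the cell nor the barrel may ever take more than 20 N from the drift, so feel your way. Then draw the drift out, stand it back in its socket in the block and leave the other drift, the air blower, the loupe and the lens cap where they are.

Things in the scene. Friction and masses are not known exactly. Their poses are not given: they have to be found in the camera images.
- ring_drift: The drift to use, loose, about 0.14 kg, upright in a socket. Origin at the centre of its lower end, z up its axis; round. Heights: white nylon tip 22 mm dia. with flat ring face, 1 mm chamfer (0 to 46 mm); dark steel shank 20 mm dia. (to 80 mm); finger guard 34 mm dia. (80 to 84 mm); dark ribbed grip 18 mm dia. (84 to 130 mm, the top). Fingers just above the guard cannot slip down past it.
- ring_drift_grip (a point): Point on the ring drift's axis at which to grip it, 108 mm above its lower end, in the middle of the 46 mm long ribbed grip.
- pilot_drift: The other drift, to be left in its socket: same heights, shank, guard and grip (its top, 138 mm above the desk, stands in the way of a drift carried low), but a brass tip (up to 46 mm) with a 12 mm wide, 10 mm long pilot nose under it. Origin at the centre of its lower end, z up. Which drift stands in which socket differs.
- holder: Beech block 66 x 150 x 38 mm (x, y, z), fixed to the desk; origin at the centre of its underside. Two round sockets 26 mm in diameter and 30 mm deep, 80 mm apart along the block's y, hold the two drifts.
- socket_right (a point): Centre of the floor of the socket at the block's -y end, 8 mm above the desk; the mouth is 30 mm above it, with a 2 mm chamfer.
- socket_left (a point): Centre of the floor of the socket at the block's +y end, 8 mm above the desk; the mouth is 30 mm above it, with a 2 mm chamfer.
- stand: Press-out stand, fixed: dark steel base 130 x 110 x 10 mm, on it a round aluminium catch cup (56 mm outside, 36 inside, rim 54 mm up). Origin: centre of underside, z up the axis of cup and barrel. The cup's floor has a rubber buffer (8 N per mm) and was set by earlier users: its top is 15 to 38 mm above the desk, unseen and unmeasured. A cell resting on it is wholly below the barrel.
- barrel: Black lens barrel, 49 mm in diameter (55 mm over the ribbed focus ring) and 40 mm tall, clamped upside down (rear mount up) on the cup's rim by three brass thumb screws. Origin at the centre of its lower end (54 mm above the desk), z up along the bore.
- mouth (a point): Centre of the barrel's upper opening, 94 mm above the desk, on the bore's axis. The opening is a funnel that narrows from about 32 to 26 mm in diameter over the top 6 mm; below it the bore is 36 mm wide with the cell gripped in it.
- cell: Stuck lens cell: brass ring 32 mm dia., 14 mm tall, with glass in it, 0.045 kg. Origin: centre of its underside, z up. Starts in the barrel, underside 64 to 70 mm above the desk. Tight all the way, in the barrel and in the cup's rubber lining: a steady push of 5 to 9 N moves it, it stays where left; at the buffer the push rises clearly. 4 N or more above the sliding push seats it.
- air_blower: Black rubber air blower with a red nozzle, 58 mm in diameter, 125 mm tall, standing. Origin under its centre. Leave alone.
- loupe: Standing loupe, black with a light rim, 42 mm in diameter, 36 mm tall. Origin under its centre. Leave alone.
- lens_cap: Flat black lens cap, 54 mm in diameter, 10 mm tall. Origin under its centre. Leave alone.

How it is judged:
By the outcome, as a careful person would: the job done as asked, in the order asked, and still so for the second after the job is handed in, with the robot touching nothing.
It also fails if it takes over 56 s, if anything falls off the work surface, if the arm or the gripper's body presses on something with over 40 N, if the wrist force passes 120 N, or if a joint passes its speed limit or range.

ROBOT

A 7-joint arm with a two-finger parallel gripper is mounted at the origin on a cart in front of the work surface, level with it; the furniture and walls round the work are solid. World frame = base frame: x ahead of the robot, y to its left, z up, the work surface at z = 0. Lengths are in m, angles in rad, forces in N, time in s.
With the tool pointing down it reaches from about 0.425 to 0.925 m from the base axis. Payload 6.8 kg.
Tool frame: the origin (TCP) lies between the finger pads; the fingertips stand r.tcp_to_tips ahead of it and the grasp point (between the pads) lies 3 mm ahead of it (r.tcp_to_tips is the distance from the TCP to the fingertips, in m); z points along the fingers, y is the line along which they close (so a half turn about z gives the same grasp; the last joint's range is limited). The gripper opens to 85 mm and grips with 20 to 120 N. Pads are 22 mm wide; open, the fingers measure 114 mm over their backs; the gripper's body (76 mm by 85 mm) begins 54 mm behind the grasp point. The pads swing forward as they close: fully open they stand 13 mm farther back than shut.
Start: joints at [1.113, 0.477, 0.022, 1.555, -0.011, 1.109, -0.083], TCP at [0.231, -0.634, 0.253] pointing down, gripper open.
Joint ranges: [-2.96, 2.96], [-0.34, 2.1], [-1.41, 1.46], [0.24, 2.44], [-1.37, 4.51], [0.17, 1.92], [-2.96, 2.96]. Speed limits (rad/s): [2.39, 2.39, 3.14, 3.14, 3.14, 3.14, 3.14].

INTERFACE

Orientations are given as a rotation vector (axis times angle).
In Python, from bench import r gives the robot as it stands. The module is installed in compiled form; this text tells all that it offers.
- The arm moves only by the tool step_arm, never from a script. Its argument "moves" is a list of rows, each an object of numbers: "rx", "ry", "rz": the turn, a rotation vector about the tool's x, y, z in degrees; "dx", "dy", "dz": the shift along the tool's x, y, z in mm; "gripper": the opening, from -1 (shut) to 1 (fully open). In form: [{"rx": .., "ry": .., "rz": .., "dx": .., "dy": .., "dz": .., "gripper": ..}, ...]. A call has 1 to 20 rows; each row shifts and turns the commanded pose from where the row before left it, along the tool's axes as they then stand; what a row does not reach is not made up. A row lasts 1/8 s, in which the tool goes at most 62.5 mm and 10.7 degrees, less where a joint would pass 70% of its speed; a pose out of reach is approached as far as the arm can. A call is refused whole if a number of a shift passes 62.5 or a number of a turn 10.7, either way. A call with a gripper value outside its range is refused whole. The fingers move at their own pace and stop on an object; "grip_force" is the grip in N (left out, the last holds). Time passes only in rows, so rows that do not move let the fingers close. It gives the time, the measured TCP pose, the force, the opening and the grip force at its end, in the units of the state.
- r.get_obs(): the state, without advancing time (a new reading comes with each control period).
- r.grab_frame(name): name is "scene" or "top" or "wrist"; returns the picture (480x640x3 uint8, blue, green, red); there is no depth.
- r.camera_info(name): a dict with "mtx" (3x3 intrinsics, pixels), "D" ([k1, k2, p1, p2, k3] as OpenCV has them; the pictures are not rectified), "rvec" (rotation vector, rad) and "tvec" (3), from world to camera coordinates, as OpenCV has them. Camera axes: x right, y down, z forward; pixel columns grow to the right and rows downward; lengths in m; the calibration is good to about 2 mm. A picture is of the moment at which its call begins: read the wrist's pose just before it. camera_info takes no time and is no camera call; for the wrist camera it gives the pose at the moment of the call.
- r.hand_in(): hands the job in; it is judged then, once.
The state is a dict: "clock": time; "joints": joint angles; "qvel": joint speeds; "tau": joint torques, N m; "tcp_pos": TCP position; "orientation": TCP orientation; "contact_force": force on the tool from outside, world axes, zero at the start; "moment": the same for the moment, N m; "grip_width": finger opening in m; "gripper_force": force on a finger pad.
Only numpy, scipy, OpenCV 4.12 (cv2) and the standard library are available. Lean on these libraries where they do the work, as an engineer would, in place of code of your own. Each camera call takes 0.05 s, during which the arm holds its last target. There are 200 camera calls.

## Working session

There is one attempt and no reset: what is moved stays moved. The work goes in short steps, Python scripts to look and compute and a tool call to move; the robot and the scene stay as the last step left them, time stands still between calls to the robot, and variables do not carry over. Pictures are saved under pics/ and viewed, at most 10 in all, crops included, and the job is handed in when it is done.

Besides the shell and the picture viewer there is one more tool, called after "Call:" as name(argument=value, ...) on one line, values as JSON. step_arm: Moves the arm, as the interface text tells. Its arguments: {"type":"object","properties":{"moves":{"type":"array","items":{"type":"object","properties":{"rx":{"type":"number"},"ry":{"type":"number"},"rz":{"type":"number"},"dx":{"type":"number"},"dy":{"type":"number"},"dz":{"type":"number"},"gripper":{"type":"number"}}}},"grip_force":{"type":"number"}},"required":["moves"]}

```bash
mkdir -p pics; python3 - <<'E'
from bench import r
import cv2
o=r.get_obs();print(o, r.tcp_to_tips)
for n in("scene","top"):
    cv2.imwrite(f"pics/{n}0.png",r.grab_frame(n)); c=r.camera_info(n);print(n,c)
E
```

```text
{'clock': 0.0, 'joints': array([ 1.11290632,  0.47778634,  0.02234715,  1.55644963, -0.011478  ,
        1.10927658, -0.08307334]), 'qvel': array([ 0.00043886,  0.00172321, -0.00110536,  0.00046995, -0.00112744,
       -0.00039356, -0.00043943]), 'tau': array([ 1.17112268e-03, -5.96446788e+01,  1.60819005e+00, -2.81194353e+01,
        1.23627449e-02,  9.36535449e-03, -1.71116454e-05]), 'tcp_pos': array([ 0.23111611, -0.63362202,  0.25233582]), 'orientation': array([-3.09194882e+00, -5.46430523e-01,  7.28182203e-04]), 'contact_force': array([-1.07447308, -0.18792365, -0.39946338]), 'moment': array([0.00884414, 0.01887718, 0.00902889]), 'gripper_force': 0.0, 'grip_width': 0.08541556294606881} 0.022
scene {'mtx': array([[437.65691094,   0.        , 326.59074328],
       [  0.        , 437.65691094, 244.59296607],
       [  0.        ,   0.        ,   1.        ]]), 'D': array([0.00454948, 0.        , 0.        , 0.        , 0.        ]), 'rvec': array([ 0.73020746, -2.51430437,  1.27520305]), 'tvec': array([0.46572228, 0.27916523, 0.79033758])}
top {'mtx': array([[585.8838013 ,   0.        , 317.42393226],
       [  0.        , 585.8838013 , 240.6786102 ],
       [  0.        ,   0.        ,   1.        ]]), 'D': array([-0.0368007,  0.       ,  0.       ,  0.       ,  0.       ]), 'rvec': array([ 2.14340191, -2.1378172 ,  0.1733499 ]), 'tvec': array([-0.01215434,  0.56643191,  1.56146137])}
```

View pics/top0.png

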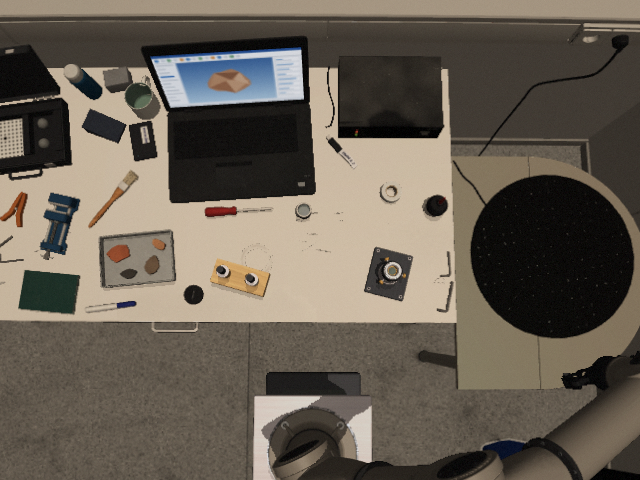

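View pics/scene0.png

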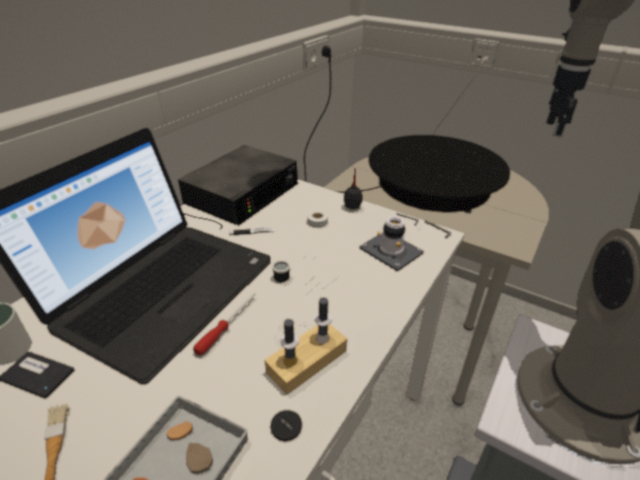

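The top view shows the wooden block with both drifts at about (240,278), the stand at (389,273), the blower at (435,205), the loupe at (304,211) and the cap at (194,294). In the scene view the drifts stand at (290,340) and (323,320), and I can't yet tell the tips apart.

```bash
python3 - <<'E'
import cv2,numpy as np
t=cv2.imread("pics/top0.png");s=cv2.imread("pics/scene0.png")
f=lambda im,x,y,w,h,W,H:cv2.resize(im[y:y+h,x:x+w],(W,H),interpolation=cv2.INTER_CUBIC)
a=np.hstack([f(s,265,290,80,60,400,300),f(s,355,210,80,60,400,300)])
b=np.hstack([f(t,200,245,80,60,400,300),f(t,350,240,80,60,400,300)])
cv2.imwrite("pics/c1.png",np.vstack([a,b]))
E
```

```text
(no output)
```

View pics/c1.png

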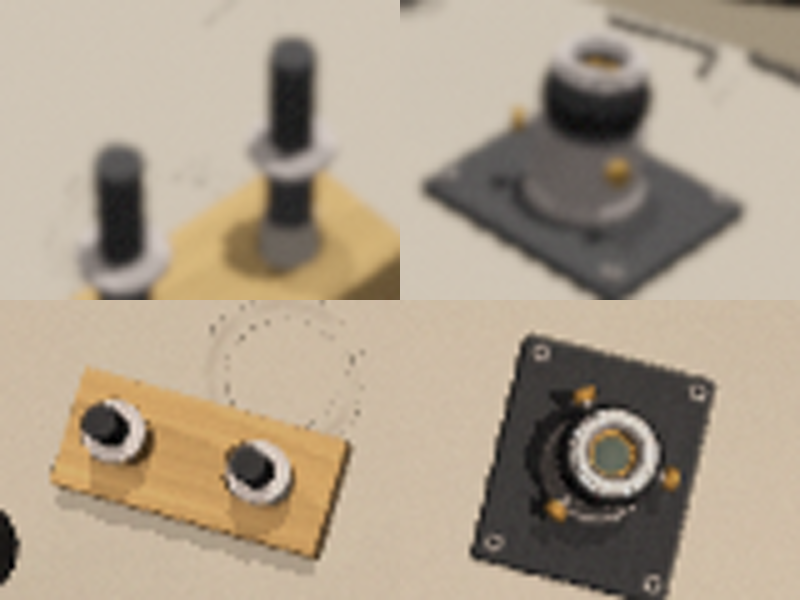

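The crop shows the nearer view of the -y drift with a pale grey tip under its shank. The +y drift's tip is cut off. In the bottom right crop the barrel mouth is at top-camera pixel (392,271).

```bash
cat > h.py <<'E'
import numpy as np,cv2
def ray(c,uv):
    R=cv2.Rodrigues(c["rvec"])[0];p=cv2.undistortPoints(np.float64([[uv]]),c["mtx"],c["D"])[0,0]
    return -R.T@c["tvec"].ravel(),R.T@np.array([p[0],p[1],1])
def onz(c,uv,z):
    o,d=ray(c,uv);return o+d*(z-o[2])/d[2]
def proj(c,P): return cv2.projectPoints(np.float64([P]),c["rvec"],c["tvec"],c["mtx"],c["D"])[0][0,0]
def tri(c1,u1,c2,u2):
    o1,d1=ray(c1,u1);o2,d2=ray(c2,u2)
    s=np.linalg.lstsq(np.c_[d1,-d2],o2-o1,rcond=None)[0];a=o1+d1*s[0];b=o2+d2*s[1];return (a+b)/2,np.linalg.norm(a-b)
E
python3 - <<'E'
from h import *; from bench import r
t=r.camera_info("top");s=r.camera_info("scene")
for n,ut,us in(("L",(220.6,269.6),(289,322)),("R",(250.4,277.6),(323.4,300)),("mouth",(392.4,270.6),(265+0,0))):
    print(n,onz(t,ut,.138 if n!="mouth" else .094),onz(s,us,.138),tri(t,ut,s,us))
print("mouth scene",onz(s,(355+200/5,210+57/5),.094))
im=cv2.imread("pics/scene0.png")
for P in(onz(t,(220.6,269.6),.138),onz(t,(250.4,277.6),.138)):
    for z in(.042,.046,.05): P[2]=z;u=proj(s,P).round().astype(int);print(z,u,im[u[1],u[0]-1:u[0]+2].tolist())
for n,uv in(("blk",[(217,259),(270,273),(210.5,281),(263,296)]),):
    for u in uv: print(onz(t,u,.038))
# stand corners
for u in[(376,247),(413,256.5),(364.5,291),(403,300)]: print("st",onz(t,u,.01))
w=r.camera_info("wrist");R=cv2.Rodrigues(w["rvec"])[0];print("wristcam",-R.T@w["tvec"].ravel(),R[2])
o=r.get_obs();T=cv2.Rodrigues(o["orientation"])[0];print(T, T.T@(-R.T@w["tvec"].ravel()-o["tcp_pos"]),T.T@R[2],w["mtx"][0])
E
```

```text
L [0.4758607 0.2375155 0.138    ] [0.47770919 0.23954579 0.138     ] (array([0.47711579, 0.23830186, 0.13689181]), np.float64(0.0025353219426347685))
R [0.45556175 0.1607024  0.138     ] [0.45729316 0.16265212 0.138     ] (array([0.45674888, 0.16131813, 0.1368826 ]), np.float64(0.002353872163459011))
mouth [ 0.47925854 -0.20853033  0.094     ] [ 2.77013156 -2.60551516  0.138     ] (array([ 0.53976611, -0.05354716,  0.58181216]), np.float64(0.28982004231852904))
mouth scene [ 0.48092566 -0.20715916  0.094     ]
0.042 [292 358] [[36, 55, 67], [34, 58, 71], [38, 64, 82]]
0.046 [292 357] [[38, 45, 49], [39, 48, 56], [32, 50, 64]]
0.05 [292 356] [[38, 39, 40], [40, 41, 44], [39, 46, 54]]
0.042 [324 336] [[79, 85, 91], [80, 87, 93], [83, 91, 98]]
0.046 [324 335] [[60, 63, 67], [63, 66, 71], [71, 76, 82]]
0.05 [324 333] [[38, 39, 38], [39, 39, 39], [42, 41, 42]]
[0.51590459 0.26448677 0.038     ]
[0.4778404  0.11855529 0.038     ]
[0.45542113 0.28049849 0.038     ]
[0.41511299 0.13663871 0.038     ]
st [ 0.55458684 -0.17481031  0.01      ]
st [ 0.52803244 -0.27799219  0.01      ]
st [ 0.43143665 -0.1413526   0.01      ]
st [ 0.40678602 -0.24755753  0.01      ]
wristcam [ 0.3058974  -0.6070172   0.37138781] [-0.29052232 -0.10424492 -0.95117284]
[[ 9.39439040e-01  3.42715420e-01 -6.56356992e-04]
 [ 3.42716031e-01 -9.39437876e-01  1.48312453e-03]
 [-1.08316972e-04 -1.61824915e-03 -9.99998685e-01]] [ 0.07933788  0.00038298 -0.11896117] [-3.08551382e-01 -9.56177722e-05  9.51207672e-01] [369.95522925   0.         317.57956035]
```

Call:
step_arm(moves=[{"dx":19,"dy":-31,"dz":-7},{"dx":19,"dy":-31,"dz":-7},{"dx":19,"dy":-31,"dz":-7},{"dx":19,"dy":-31,"dz":-7},{"dx":19,"dy":-31,"dz":-7},{"dx":19,"dy":-31,"dz":-7},{"dx":19,"dy":-31,"dz":-7},{"dx":35,"dy":-14},{"dx":35,"dy":-14},{"dx":35,"dy":-14},{"dx":35,"dy":-14},{"dx":35,"dy":-14},{"dx":35,"dy":-14},{"dx":35,"dy":-14},{"rz":-9.2},{"rz":-9.2},{"rz":-9.2},{"rz":-9.2},{"rz":-9.2},{"rz":-9.2}])

```text
invalid input at $.moves[0]: expected keys rx, ry, rz, dx, dy, dz, gripper
```

```bash
python3 - <<'E'
from h import *; from bench import r
import pickle
o=r.get_obs();print(o["clock"],o["tcp_pos"],cv2.Rodrigues(o["orientation"])[0].round(3).tolist(),o["contact_force"])
c=r.camera_info("wrist");im=r.grab_frame("wrist");cv2.imwrite("pics/w1.png",im);pickle.dump(c,open("w1.pkl","wb"))
print(proj(c,[.48,-.208,.094]))
E
```

```text
0.1 [ 0.23115496 -0.63367134  0.25243601] [[0.939, 0.343, -0.001], [0.343, -0.939, 0.001], [-0.0, -0.002, -1.0]] [ 0.21948849 -0.260793    0.07023767]
[-435.57544132 -644.82679304]
```

View pics/w1.png

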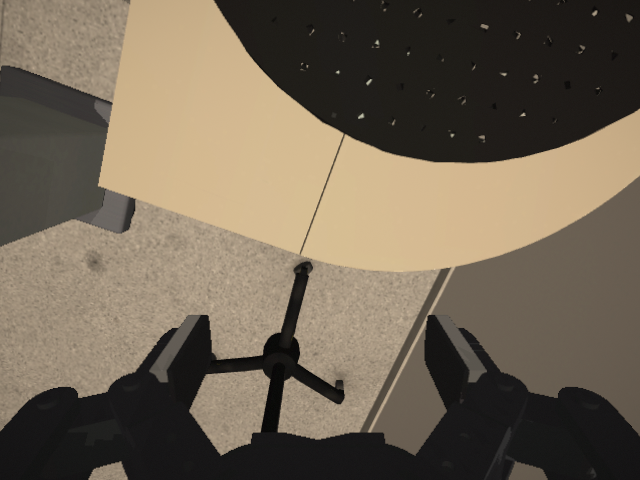

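The move was refused because every row needs all seven keys, so this picture is only the wrist view from the start pose: fingers at the bottom, the dish at the top.

Call:
step_arm(moves=[{"rx":0,"ry":0,"rz":0,"dx":19,"dy":-31,"dz":-7,"gripper":1},{"rx":0,"ry":0,"rz":0,"dx":19,"dy":-31,"dz":-7,"gripper":1},{"rx":0,"ry":0,"rz":0,"dx":19,"dy":-31,"dz":-7,"gripper":1},{"rx":0,"ry":0,"rz":0,"dx":19,"dy":-31,"dz":-7,"gripper":1},{"rx":0,"ry":0,"rz":0,"dx":19,"dy":-31,"dz":-7,"gripper":1},{"rx":0,"ry":0,"rz":0,"dx":19,"dy":-31,"dz":-7,"gripper":1},{"rx":0,"ry":0,"rz":0,"dx":19,"dy":-31,"dz":-7,"gripper":1},{"rx":0,"ry":0,"rz":0,"dx":35,"dy":-14,"dz":0,"gripper":1},{"rx":0,"ry":0,"rz":0,"dx":35,"dy":-14,"dz":0,"gripper":1},{"rx":0,"ry":0,"rz":0,"dx":35,"dy":-14,"dz":0,"gripper":1},{"rx":0,"ry":0,"rz":0,"dx":35,"dy":-14,"dz":0,"gripper":1},{"rx":0,"ry":0,"rz":0,"dx":35,"dy":-14,"dz":0,"gripper":1},{"rx":0,"ry":0,"rz":0,"dx":35,"dy":-14,"dz":0,"gripper":1},{"rx":0,"ry":0,"rz":0,"dx":35,"dy":-14,"dz":0,"gripper":1},{"rx":0,"ry":0,"rz":-9.2,"dx":0,"dy":0,"dz":0,"gripper":1},{"rx":0,"ry":0,"rz":-9.2,"dx":0,"dy":0,"dz":0,"gripper":1},{"rx":0,"ry":0,"rz":-9.2,"dx":0,"dy":0,"dz":0,"gripper":1},{"rx":0,"ry":0,"rz":-9.2,"dx":0,"dy":0,"dz":0,"gripper":1},{"rx":0,"ry":0,"rz":-9.2,"dx":0,"dy":0,"dz":0,"gripper":1},{"rx":0,"ry":0,"rz":-9.2,"dx":0,"dy":0,"dz":0,"gripper":1}])

```text
clock: 2.65
tcp_pos: [0.4782, -0.2087, 0.302]
orientation: [-2.483, -1.924, 0.001]
contact_force: [-0.7, -0.9, -0.0]
grip_width: 0.0852
gripper_force: 0.0
```

```bash
python3 - <<'E'
from h import *; from bench import r
import pickle
o=r.get_obs();print(o["clock"],o["tcp_pos"],cv2.Rodrigues(o["orientation"])[0].round(3).tolist(),o["contact_force"])
c=r.camera_info("wrist");im=r.grab_frame("wrist");cv2.imwrite("pics/w2.png",im);pickle.dump(c,open("w2.pkl","wb"))
print(proj(c,[.48,-.208,.094]))
E
```

```text
2.65 [ 0.4782444  -0.20865187  0.30203331] [[0.25, 0.968, -0.001], [0.968, -0.25, 0.0], [0.0, -0.001, -1.0]] [-0.72458366 -0.87013496 -0.01726466]
[318.91871846 215.61609182]
```

View pics/w2.png

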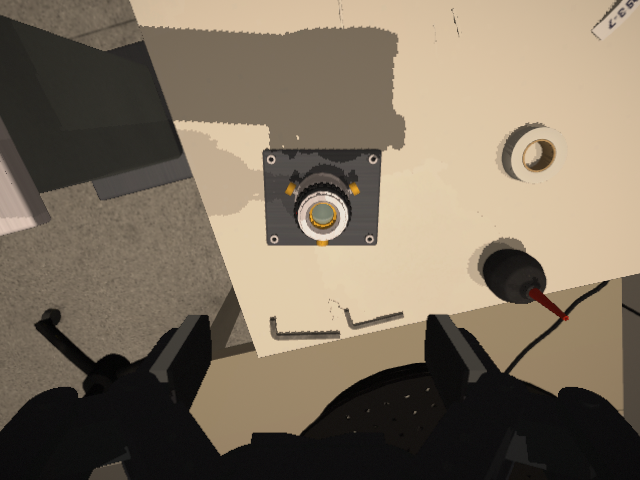

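The wrist view shows the barrel mouth's bright ring at about (322,215), on the dark base with corners near (264,150), (381,150), (264,245) and (381,245).

```bash
cat > mouth.py <<'E'
from h import *; import pickle,sys
def mouth(im,c,guess):
    x,y=map(int,guess);h=45;g=cv2.cvtColor(im,cv2.COLOR_BGR2HSV)[y-h:y+h,x-h:x+h]
    m=((g[...,2]>150)&(g[...,1]<50)).astype(np.uint8)*255
    cs,_=cv2.findContours(m,cv2.RETR_CCOMP,cv2.CHAIN_APPROX_NONE)
    for k in sorted(cs,key=cv2.contourArea)[::-1][:3]:
        if len(k)<12: continue
        e=cv2.fitEllipse(cv2.convexHull(k));u=np.array(e[0])+[x-h,y-h];P=onz(c,u,.094)
        o,_=ray(c,u);d=np.linalg.norm(P-o);print(u.round(1),np.round(e[1],1),"dia mm",np.round(np.array(e[1])*d/c["mtx"][0,0]*1e3,1),P.round(4))
E
python3 - <<'E'
from mouth import *
im=cv2.imread("pics/w2.png");c=pickle.load(open("w2.pkl","rb"));mouth(im,c,(322,215))
m=((im.max(2)<110)).astype(np.uint8)[130:260,245:400]
# base corners screws
for u in[(271,159),(374,159),(274,239),(370,239)]: print(onz(c,u,.01).round(4))
print(np.mean([onz(c,u,.01) for u in[(271,159),(374,159),(274,239),(370,239)]],0))
E
```

```text
[322.4 215.6] [49.3 50.2] dia mm [44.8 45.6] [ 0.4831 -0.2088  0.094 ]
[322.3 217.1] [34.  35.8] dia mm [30.9 32.6] [ 0.4826 -0.2101  0.094 ]
[309.8 197.8] [3.3 6.5] dia mm [3.  5.9] [ 0.4761 -0.1902  0.094 ]
[ 0.4405 -0.1536  0.01  ]
[ 0.5488 -0.1814  0.01  ]
[ 0.4179 -0.2414  0.01  ]
[ 0.5258 -0.2692  0.01  ]
[ 0.48325135 -0.21139177  0.01      ]
```

Call:
step_arm(moves=[{"rx":0,"ry":0,"rz":0,"dx":44,"dy":-14.2,"dz":4,"gripper":1},{"rx":0,"ry":0,"rz":0,"dx":44,"dy":-14.2,"dz":4,"gripper":1},{"rx":0,"ry":0,"rz":0,"dx":44,"dy":-14.2,"dz":4,"gripper":1},{"rx":0,"ry":0,"rz":0,"dx":44,"dy":-14.2,"dz":4,"gripper":1},{"rx":0,"ry":0,"rz":0,"dx":44,"dy":-14.2,"dz":4,"gripper":1},{"rx":0,"ry":0,"rz":0,"dx":44,"dy":-14.2,"dz":4,"gripper":1},{"rx":0,"ry":0,"rz":0,"dx":44,"dy":-14.2,"dz":4,"gripper":1},{"rx":0,"ry":0,"rz":0,"dx":44,"dy":-14.2,"dz":4,"gripper":1},{"rx":0,"ry":0,"rz":0,"dx":0,"dy":0,"dz":0,"gripper":1},{"rx":0,"ry":0,"rz":0,"dx":0,"dy":0,"dz":0,"gripper":1}])

```text
clock: 3.95
tcp_pos: [0.4583, 0.1601, 0.2701]
orientation: [2.49, 1.916, -0.001]
contact_force: [-0.4, 0.2, 0.2]
grip_width: 0.0854
gripper_force: 0.0
```

```bash
python3 - <<'E'
from h import *; from bench import r
import pickle
o=r.get_obs();print(o["clock"],o["tcp_pos"],cv2.Rodrigues(o["orientation"])[0].round(3).tolist(),o["contact_force"])
c=r.camera_info("wrist");im=r.grab_frame("wrist");cv2.imwrite("pics/w3.png",im);pickle.dump(c,open("w3.pkl","wb"))
for P in([.4565,.1615,.138],[.4765,.2385,.138]): print(proj(c,P),proj(c,P[:2]+[.092]),proj(c,P[:2]+[.038]))
E
```

```text
3.95 [0.45827783 0.16007552 0.27005314] [[0.256, 0.967, -0.0], [0.967, -0.256, -0.001], [-0.001, -0.0, -1.0]] [-0.4357432   0.18716777  0.17224791]
[314.14510979 240.54143081] [314.63915654 224.03740713] [315.06495935 209.80784582]
[313.248747   122.39275399] [313.92513096 122.75147375] [314.49261051 123.05242521]
```

View pics/w3.png

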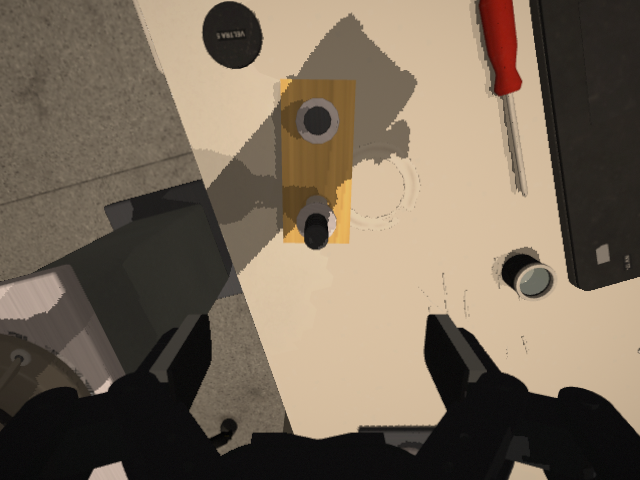

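The wrist view shows the R (-y) drift's top at about (316,235) with its guard behind it, and the L (+y) drift at (318,120). The guards hide both tips, so I'll zoom in on the tips in the scene view and measure the tops.

```bash
python3 - <<'E'
from h import *; import pickle
from bench import r
s=cv2.imread("pics/scene0.png");s2=r.grab_frame("scene")
f=lambda im,x,y,w,h,W,H:cv2.resize(im[y:y+h,x:x+w],(W,H),interpolation=cv2.INTER_CUBIC)
w=cv2.imread("pics/w3.png");c=pickle.load(open("w3.pkl","rb"))
cv2.imwrite("pics/c2.png",np.vstack([np.hstack([f(s,272,335,40,30,400,300),f(s,304,315,40,30,400,300)]),np.hstack([f(s2,272,335,40,30,400,300),f(w,285,190,60,70,257,300),f(w,285,90,60,60,143,300)])]))
E
```

```text
(no output)
```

View pics/c2.png

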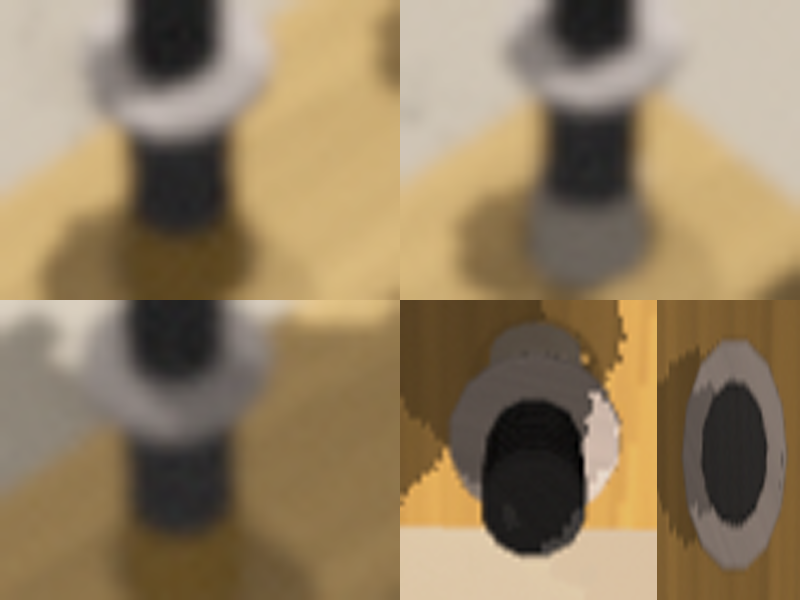

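The zoom settles it: the L (+y) drift's tip is brass and the R (-y) drift's is pale grey-white, so the ring drift is at the -y end. The top of its grip is at wrist pixel (316.4,237.5).

```bash
python3 - <<'E'
from h import *; import pickle
c=pickle.load(open("w3.pkl","rb"));T=np.array([.45828,.16008,.27005]);x=np.array([.256,.967,0]);y=np.array([.967,-.256,0])
for n,u,z in(("R",(316.4,237.5),.138),("L",(317.6,120.8),.138),("capref",(233,35),.01)):
    P=onz(c,u,z);print(n,P,(P-T)@x*1e3,(P-T)@y*1e3)
im=cv2.imread("pics/w3.png")
for z in(.038,): # block corners
    for u in((281,80),(355,80),(284,243),(350,243)): print(onz(c,u,z))
E
```

```text
R [0.45862782 0.16327198 0.138     ] 3.175690168363701 -0.4808106490776968
L [0.47945228 0.23872083 0.138     ] 81.46578661217426 0.3415423949829598
capref [0.42443783 0.33029415 0.01      ] 155.9334876220415 -76.30019871938882
[0.45750096 0.28013022 0.038     ]
[0.51966582 0.26369437 0.038     ]
[0.41791746 0.13684123 0.038     ]
[0.48144353 0.12004851 0.038     ]
```

Call:
step_arm(moves=[{"rx":0,"ry":0,"rz":0,"dx":2,"dy":0,"dz":30,"gripper":1},{"rx":0,"ry":0,"rz":0,"dx":0,"dy":0,"dz":30,"gripper":1},{"rx":0,"ry":0,"rz":0,"dx":0,"dy":0,"dz":30,"gripper":1},{"rx":0,"ry":0,"rz":0,"dx":0,"dy":0,"dz":30,"gripper":1},{"rx":0,"ry":0,"rz":0,"dx":0,"dy":0,"dz":20,"gripper":1},{"rx":0,"ry":0,"rz":0,"dx":0,"dy":0,"dz":11,"gripper":1},{"rx":0,"ry":0,"rz":0,"dx":0,"dy":0,"dz":0,"gripper":1},{"rx":0,"ry":0,"rz":0,"dx":0,"dy":0,"dz":0,"gripper":-1},{"rx":0,"ry":0,"rz":0,"dx":0,"dy":0,"dz":0,"gripper":-1},{"rx":0,"ry":0,"rz":0,"dx":0,"dy":0,"dz":0,"gripper":-1},{"rx":0,"ry":0,"rz":0,"dx":0,"dy":0,"dz":0,"gripper":-1},{"rx":0,"ry":0,"rz":0,"dx":0,"dy":0,"dz":0,"gripper":-1},{"rx":0,"ry":0,"rz":0,"dx":0,"dy":0,"dz":0,"gripper":-1},{"rx":0,"ry":0,"rz":0,"dx":0,"dy":0,"dz":0,"gripper":-1},{"rx":0,"ry":0,"rz":0,"dx":0,"dy":0,"dz":0,"gripper":-1}], grip_force=80)

```text
clock: 5.92
tcp_pos: [0.4588, 0.1629, 0.1197]
orientation: [2.488, 1.918, 0.0]
contact_force: [-1.2, -0.6, 5.6]
grip_width: 0.0158
gripper_force: 77.8
```

Call:
step_arm(moves=[{"rx":0,"ry":0,"rz":0,"dx":0,"dy":0,"dz":-5,"gripper":-1},{"rx":0,"ry":0,"rz":0,"dx":0,"dy":0,"dz":-10,"gripper":-1},{"rx":0,"ry":0,"rz":0,"dx":0,"dy":0,"dz":-15,"gripper":-1},{"rx":0,"ry":0,"rz":0,"dx":0,"dy":0,"dz":-25,"gripper":-1},{"rx":0,"ry":0,"rz":0,"dx":0,"dy":0,"dz":-25,"gripper":-1},{"rx":0,"ry":0,"rz":0,"dx":0,"dy":0,"dz":-25,"gripper":-1},{"rx":0,"ry":0,"rz":0,"dx":0,"dy":0,"dz":-25,"gripper":-1},{"rx":0,"ry":0,"rz":0,"dx":0,"dy":0,"dz":0,"gripper":-1},{"rx":0,"ry":0,"rz":0,"dx":0,"dy":0,"dz":0,"gripper":-1}])

```text
clock: 7.05
tcp_pos: [0.4585, 0.1622, 0.2489]
orientation: [2.488, 1.917, -0.001]
contact_force: [-0.9, -0.1, -1.5]
grip_width: 0.0162
gripper_force: 78.1
```

```bash
python3 - <<'E'
from h import *; from bench import r
import pickle
o=r.get_obs();T=o["tcp_pos"];R=cv2.Rodrigues(o["orientation"])[0];print(o["clock"],T,R.round(3).tolist(),o["contact_force"],o["grip_width"])
c=r.camera_info("wrist");im=r.grab_frame("wrist");cv2.imwrite("pics/w4.png",im);pickle.dump((c,T,R),open("w4.pkl","wb"))
s=r.camera_info("scene");ims=r.grab_frame("scene");t=r.camera_info("top");cv2.imwrite("pics/t4.png",r.grab_frame("top"))
for h in(.111,.065,.031,.0,-.019): P=T+R[:,2]*h;print(h,proj(c,P),proj(s,P),proj(t,P))
u=proj(s,T+R[:,2]*.05).astype(int);print(u)
f=ims[u[1]-45:u[1]+45,u[0]-30:u[0]+30];wr=im[200:470,210:430]
cv2.imwrite("pics/c4.png",np.hstack([cv2.resize(f,(400,600),interpolation=cv2.INTER_CUBIC),cv2.resize(wr,(400,491))[:491].copy() if 0 else cv2.copyMakeBorder(cv2.resize(wr,(400,491)),0,109,0,0,cv2.BORDER_CONSTANT)]))
E
```

```text
7.05 [0.45845758 0.16223767 0.24892849] [[0.255, 0.967, -0.0], [0.967, -0.255, -0.0], [-0.001, -0.0, -1.0]] [-0.9329048  -0.11026668 -1.52284345] 0.01622087581488578
0.111 [316.98395729 251.55775011] [323.0088531  299.63898328] [249.84599267 276.48789994]
0.065 [316.87364916 279.29390713] [323.40628786 280.30528566] [247.79098338 274.67813202]
0.031 [316.75480216 309.15220683] [323.71894528 265.09419686] [246.18756958 273.2659602 ]
0.0 [316.59735435 348.66881207] [324.01931002 250.47992452] [244.65810676 271.91883189]
-0.019 [316.46199396 382.60624946] [324.21112766 241.14638717] [243.68693318 271.06339231]
[323 273]
```

View pics/c4.png

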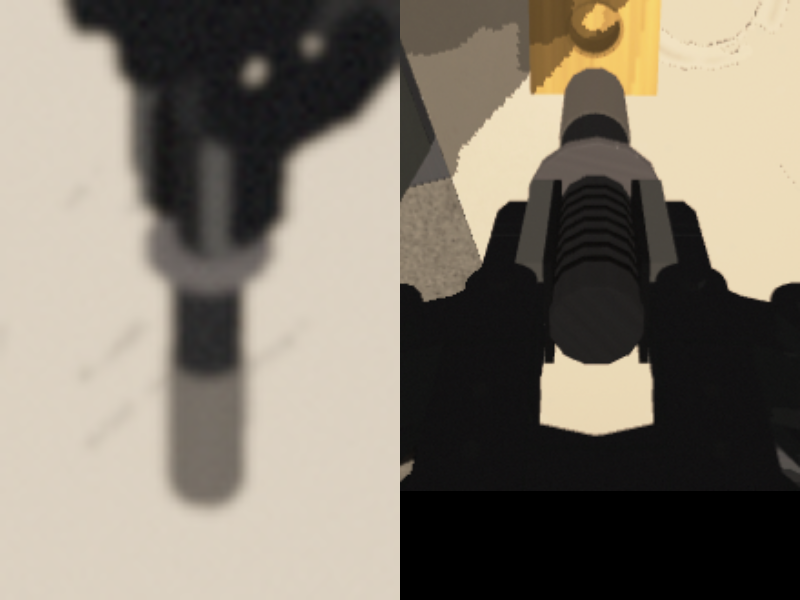

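The drift is held upright by its grip, and its tip is white, so it is the right one. The tip's lower end is at about wrist pixel (318,252) and scene pixel (324,302), within a few mm of where it should be. Next I carry it over the mouth.

Call:
step_arm(moves=[{"rx":0,"ry":0,"rz":0,"dx":-20,"dy":6.7,"dz":0,"gripper":-1},{"rx":0,"ry":0,"rz":0,"dx":-39,"dy":13,"dz":0,"gripper":-1},{"rx":0,"ry":0,"rz":0,"dx":-39,"dy":13,"dz":0,"gripper":-1},{"rx":0,"ry":0,"rz":0,"dx":-39,"dy":13,"dz":0,"gripper":-1},{"rx":0,"ry":0,"rz":0,"dx":-39,"dy":13,"dz":0,"gripper":-1},{"rx":0,"ry":0,"rz":0,"dx":-39,"dy":13,"dz":0,"gripper":-1},{"rx":0,"ry":0,"rz":0,"dx":-39,"dy":13,"dz":0,"gripper":-1},{"rx":0,"ry":0,"rz":0,"dx":-39,"dy":13,"dz":0,"gripper":-1},{"rx":0,"ry":0,"rz":0,"dx":-39,"dy":13,"dz":0,"gripper":-1},{"rx":0,"ry":0,"rz":0,"dx":-20.5,"dy":7,"dz":0,"gripper":-1},{"rx":0,"ry":0,"rz":0,"dx":0,"dy":0,"dz":0,"gripper":-1},{"rx":0,"ry":0,"rz":0,"dx":0,"dy":0,"dz":0,"gripper":-1}])

```text
clock: 8.7
tcp_pos: [0.483, -0.2064, 0.2491]
orientation: [-2.486, -1.92, -0.001]
contact_force: [-0.3, 0.6, -2.1]
grip_width: 0.0162
gripper_force: 78.0
```

```bash
cat > look.py <<'E'
from h import *; from bench import r
import sys
o=r.get_obs();T=o["tcp_pos"];R=cv2.Rodrigues(o["orientation"])[0];print(o["clock"],T,R.round(3).tolist(),o["contact_force"],o["grip_width"])
c=r.camera_info("wrist");im=r.grab_frame("wrist");s=r.camera_info("scene");ims=r.grab_frame("scene")
M=[.4825,-.2087,.094];print(proj(c,M),proj(s,M))
for h in(.111,.065): P=T+R[:,2]*h;print(h,proj(c,P),proj(s,P))
f=ims[205:265,375:415];wr=im[150:350,240:400]
n=sys.argv[1];cv2.imwrite(f"pics/{n}w.png",im);cv2.imwrite(f"pics/{n}s.png",ims)
cv2.imwrite(f"pics/{n}.png",np.hstack([cv2.resize(f,(400,600),interpolation=cv2.INTER_CUBIC),cv2.copyMakeBorder(cv2.resize(wr,(400,500)),0,100,0,0,cv2.BORDER_CONSTANT)]))
E
python3 look.py c5
```

```text
8.7 [ 0.48298349 -0.20642152  0.24906196] [[0.253, 0.968, -0.0], [0.968, -0.253, 0.001], [0.001, -0.001, -1.0]] [-0.29632524  0.64986127 -2.09000822] 0.01616147282814701
[317.32568626 236.08051378] [394.67759733 220.91588722]
0.111 [316.97528083 251.5841356 ] [396.16924267 205.97142549]
0.065 [316.86161062 279.32604286] [398.43986727 189.10485275]
```

View pics/c5.png

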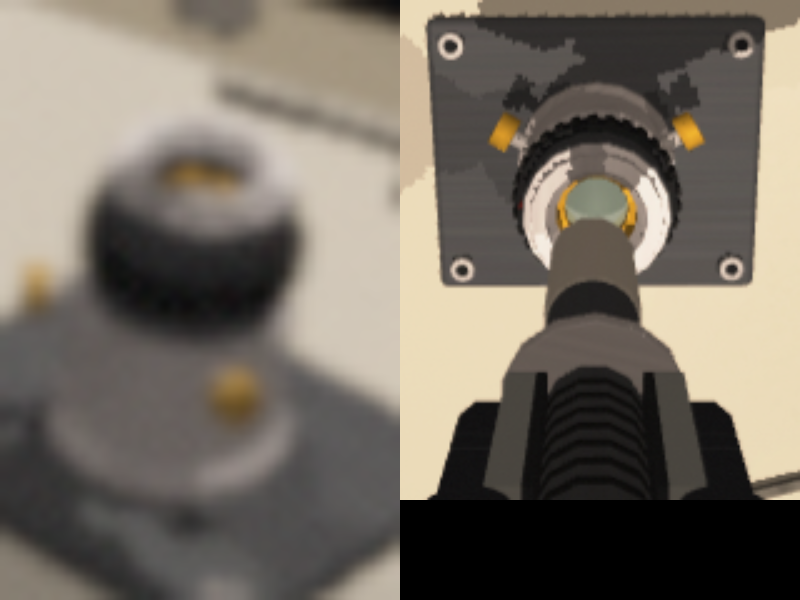

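The scene view shows the barrel with the brass inside at scene pixel (395,221). In the wrist view the tip is centred at about x=317.6 with the mouth ring behind it at about x=319.4, so the drift is roughly 1 to 1.5 mm off to one side. I'll fit the ring's edges.

```bash
cat > fit.py <<'E'
from h import *; from bench import r
import sys
c=r.camera_info("wrist");T=np.array(r.get_obs()["tcp_pos"]);R=cv2.Rodrigues(r.get_obs()["orientation"])[0]
im=cv2.imread(sys.argv[1]);g=cv2.cvtColor(im,cv2.COLOR_BGR2HSV)
# outer edge of light ring vs black ribs: cast rays from centre outwards, on the world circle
from scipy.optimize import least_squares
V=g[...,2].astype(np.float32);M=np.array([.4828,-.209,.094]);pts=[]
for a in np.radians(np.arange(-20,201,5)):
    d=R[:,0]*np.sin(a)+R[:,1]*np.cos(a);rr=np.arange(.018,.0265,.00025)
    v=np.array([cv2.getRectSubPix(V,(1,1),tuple(map(float,proj(c,M+d*q))))[0,0] for q in rr])
    gr=np.gradient(cv2.GaussianBlur(v[None],(5,1),0)[0]);k=gr.argmin()
    if gr[k]<-4 and 1<k<len(rr)-2: pts.append(M+d*rr[k])
pts=np.array(pts)[:,:2]
s=least_squares(lambda p:np.hypot(*(pts-p[:2]).T)-p[2],[M[0],M[1],.0225],loss="soft_l1",f_scale=.0005)
print(len(pts),s.x.round(4),"res",np.abs(s.fun).mean());D=np.array([*s.x[:2],.094])-T;print("tool dx,dy mm",(R.T@D)[:2]*1e3)
# tip edges per row
for row in(245,250,255,260):
    print(row,V[row,295:345].astype(int).tolist() if row==260 else "")
E
python3 fit.py pics/c5w.png
```

```text
45 [ 0.4833 -0.209   0.0228] res 0.00013637985268403794
tool dx,dy mm [-2.51667174  0.86283674]
245 
250 
255 
260 [88, 89, 88, 88, 94, 96, 97, 97, 98, 99, 98, 98, 98, 98, 99, 100, 100, 100, 101, 100, 100, 101, 100, 100, 101, 102, 101, 100, 98, 97, 98, 98, 99, 98, 96, 97, 96, 97, 96, 94, 92, 91, 92, 91, 92, 92, 92, 91, 92, 91]
```

Call:
step_arm(moves=[{"rx":0,"ry":0,"rz":0,"dx":-2.5,"dy":0.6,"dz":0,"gripper":-1},{"rx":0,"ry":0,"rz":0,"dx":0,"dy":0,"dz":12,"gripper":-1},{"rx":0,"ry":0,"rz":0,"dx":0,"dy":0,"dz":10,"gripper":-1},{"rx":0,"ry":0,"rz":0,"dx":0,"dy":0,"dz":8,"gripper":-1},{"rx":0,"ry":0,"rz":0,"dx":0,"dy":0,"dz":0,"gripper":-1},{"rx":0,"ry":0,"rz":0,"dx":0,"dy":0,"dz":0,"gripper":-1}])

```text
clock: 9.55
tcp_pos: [0.483, -0.2109, 0.2194]
orientation: [2.488, 1.918, 0.0]
contact_force: [0.2, -1.1, -1.2]
grip_width: 0.0161
gripper_force: 78.1
```

```bash
python3 look.py c6; python3 fit.py pics/c6w.png | head -2
```

```text
9.55 [ 0.48298406 -0.21085359  0.21943678] [[0.255, 0.967, 0.0], [0.967, -0.255, 0.0], [0.0, 0.0, -1.0]] [ 0.21903684 -1.08809989 -1.15256394] 0.016090737027044173
[315.49511266 242.10815556] [394.67759733 220.91588722]
0.111 [316.98557221 251.54319385] [395.52200115 215.51514092]
0.065 [316.8743007  279.28269738] [397.73338885 199.24895175]
45 [ 0.4833 -0.2088  0.0227] res 0.00012657867295293038
tool dx,dy mm [ 2.09003202 -0.39252737]
```

View pics/c6.png

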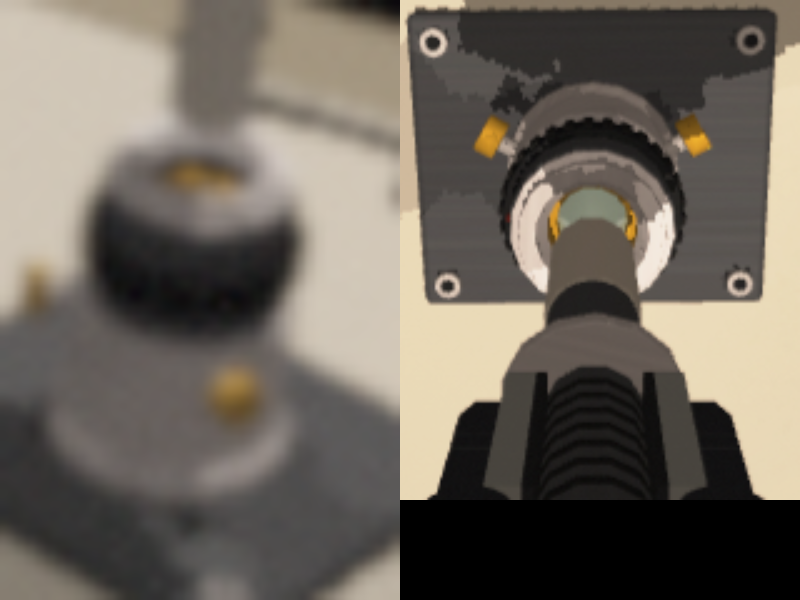

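The wrist crop shows the tip and the ring centred on the same column (about 317). The scene view shows the tip just above the mouth at scene pixel (396,217). A 2 mm shift along tool x remains.

Call:
step_arm(moves=[{"rx":0,"ry":0,"rz":0,"dx":2,"dy":-0.4,"dz":0,"gripper":-1},{"rx":0,"ry":0,"rz":0,"dx":0,"dy":0,"dz":0,"gripper":-1},{"rx":0,"ry":0,"rz":0,"dx":0,"dy":0,"dz":0,"gripper":-1},{"rx":0,"ry":0,"rz":0,"dx":0,"dy":0,"dz":0,"gripper":-1}])

```text
clock: 10.15
tcp_pos: [0.4829, -0.2089, 0.2193]
orientation: [2.488, 1.918, -0.0]
contact_force: [0.2, -0.6, -2.4]
grip_width: 0.0161
gripper_force: 78.1
```

```bash
python3 look.py c7|head -1; python3 fit.py pics/c7w.png | head -2
```

```text
10.15 [ 0.48290322 -0.2088611   0.21933566] [[0.255, 0.967, 0.0], [0.967, -0.255, -0.0], [-0.0, 0.0, -1.0]] [ 0.20662296 -0.57685736 -2.37866659] 0.01605284073456737
45 [ 0.4832 -0.2086  0.0226] res 0.00013882219033695093
tool dx,dy mm [0.35218344 0.22235884]
```

Call:
step_arm(moves=[{"rx":0,"ry":0,"rz":0,"dx":0.3,"dy":0,"dz":4,"gripper":-1},{"rx":0,"ry":0,"rz":0,"dx":0,"dy":0,"dz":4,"gripper":-1},{"rx":0,"ry":0,"rz":0,"dx":0,"dy":0,"dz":2,"gripper":-1},{"rx":0,"ry":0,"rz":0,"dx":0,"dy":0,"dz":2,"gripper":-1},{"rx":0,"ry":0,"rz":0,"dx":0,"dy":0,"dz":0,"gripper":-1}])

```text
clock: 10.88
tcp_pos: [0.4829, -0.2085, 0.2071]
orientation: [-2.488, -1.918, 0.0]
contact_force: [-0.2, -0.2, -2.1]
grip_width: 0.0161
gripper_force: 78.1
```

Call:
step_arm(moves=[{"rx":0,"ry":0,"rz":0,"dx":0,"dy":0,"dz":1.5,"gripper":-1},{"rx":0,"ry":0,"rz":0,"dx":0,"dy":0,"dz":1.5,"gripper":-1},{"rx":0,"ry":0,"rz":0,"dx":0,"dy":0,"dz":0,"gripper":-1}])

```text
clock: 11.25
tcp_pos: [0.4829, -0.2085, 0.2042]
orientation: [-2.488, -1.918, 0.0]
contact_force: [0.6, 0.0, -1.5]
grip_width: 0.0161
gripper_force: 78.1
```

Free so far, with the tip at about z 0.093. I'll go on in small steps.

Call:
step_arm(moves=[{"rx":0,"ry":0,"rz":0,"dx":0,"dy":0,"dz":1,"gripper":-1},{"rx":0,"ry":0,"rz":0,"dx":0,"dy":0,"dz":1,"gripper":-1},{"rx":0,"ry":0,"rz":0,"dx":0,"dy":0,"dz":1,"gripper":-1},{"rx":0,"ry":0,"rz":0,"dx":0,"dy":0,"dz":0,"gripper":-1}])

```text
clock: 11.75
tcp_pos: [0.4829, -0.2085, 0.2012]
orientation: [-2.488, -1.918, 0.0]
contact_force: [-1.4, -0.2, -0.9]
grip_width: 0.0163
gripper_force: 78.1
```

Call:
step_arm(moves=[{"rx":0,"ry":0,"rz":0,"dx":0,"dy":0,"dz":1,"gripper":-1},{"rx":0,"ry":0,"rz":0,"dx":0,"dy":0,"dz":1,"gripper":-1},{"rx":0,"ry":0,"rz":0,"dx":0,"dy":0,"dz":0,"gripper":-1}])

```text
clock: 12.12
tcp_pos: [0.4829, -0.2085, 0.1992]
orientation: [-2.488, -1.918, 0.0]
contact_force: [0.1, -0.5, -2.2]
grip_width: 0.0157
gripper_force: 78.1
```

Call:
step_arm(moves=[{"rx":0,"ry":0,"rz":0,"dx":0,"dy":0,"dz":1,"gripper":-1},{"rx":0,"ry":0,"rz":0,"dx":0,"dy":0,"dz":1,"gripper":-1},{"rx":0,"ry":0,"rz":0,"dx":0,"dy":0,"dz":0,"gripper":-1}])

```text
clock: 12.5
tcp_pos: [0.4829, -0.2085, 0.1972]
orientation: [-2.488, -1.918, 0.0]
contact_force: [-0.8, 0.4, -1.3]
grip_width: 0.0162
gripper_force: 78.1
```

Call:
step_arm(moves=[{"rx":0,"ry":0,"rz":0,"dx":0,"dy":0,"dz":1,"gripper":-1},{"rx":0,"ry":0,"rz":0,"dx":0,"dy":0,"dz":1,"gripper":-1},{"rx":0,"ry":0,"rz":0,"dx":0,"dy":0,"dz":1,"gripper":-1}])

```text
clock: 12.88
tcp_pos: [0.483, -0.2085, 0.1942]
orientation: [-2.488, -1.918, 0.0]
contact_force: [-0.1, -1.1, -2.0]
grip_width: 0.0162
gripper_force: 78.1
```

Call:
step_arm(moves=[{"rx":0,"ry":0,"rz":0,"dx":0,"dy":0,"dz":1,"gripper":-1},{"rx":0,"ry":0,"rz":0,"dx":0,"dy":0,"dz":1,"gripper":-1}])

```text
clock: 13.12
tcp_pos: [0.4831, -0.2085, 0.1925]
orientation: [2.488, 1.918, 0.0]
contact_force: [-1.9, 0.7, 4.9]
grip_width: 0.0162
gripper_force: 78.4
```

Call:
step_arm(moves=[{"rx":0,"ry":0,"rz":0,"dx":0,"dy":0,"dz":1,"gripper":-1},{"rx":0,"ry":0,"rz":0,"dx":0,"dy":0,"dz":1,"gripper":-1}])

```text
clock: 13.38
tcp_pos: [0.4834, -0.2086, 0.191]
orientation: [2.488, 1.917, 0.001]
contact_force: [-1.4, -0.1, 6.2]
grip_width: 0.0159
gripper_force: 78.5
```

Call:
step_arm(moves=[{"rx":0,"ry":0,"rz":0,"dx":0,"dy":0,"dz":1,"gripper":-1},{"rx":0,"ry":0,"rz":0,"dx":0,"dy":0,"dz":1,"gripper":-1}])

```text
clock: 13.62
tcp_pos: [0.4836, -0.2086, 0.1891]
orientation: [2.487, 1.917, 0.001]
contact_force: [-1.1, -0.5, 5.9]
grip_width: 0.0164
gripper_force: 78.5
```

Call:
step_arm(moves=[{"rx":0,"ry":0,"rz":0,"dx":0,"dy":0,"dz":1.5,"gripper":-1},{"rx":0,"ry":0,"rz":0,"dx":0,"dy":0,"dz":1.5,"gripper":-1},{"rx":0,"ry":0,"rz":0,"dx":0,"dy":0,"dz":1.5,"gripper":-1}])

```text
clock: 14.0
tcp_pos: [0.4836, -0.2087, 0.1846]
orientation: [2.487, 1.917, 0.001]
contact_force: [-1.9, 0.9, 5.8]
grip_width: 0.0162
gripper_force: 78.5
```

Call:
step_arm(moves=[{"rx":0,"ry":0,"rz":0,"dx":0,"dy":0,"dz":1.5,"gripper":-1},{"rx":0,"ry":0,"rz":0,"dx":0,"dy":0,"dz":1.5,"gripper":-1},{"rx":0,"ry":0,"rz":0,"dx":0,"dy":0,"dz":1.5,"gripper":-1},{"rx":0,"ry":0,"rz":0,"dx":0,"dy":0,"dz":1.5,"gripper":-1}])

```text
clock: 14.5
tcp_pos: [0.4836, -0.2087, 0.1786]
orientation: [2.487, 1.917, 0.001]
contact_force: [-2.1, -0.0, 4.9]
grip_width: 0.0166
gripper_force: 78.5
```

Call:
step_arm(moves=[{"rx":0,"ry":0,"rz":0,"dx":0,"dy":0,"dz":1.5,"gripper":-1},{"rx":0,"ry":0,"rz":0,"dx":0,"dy":0,"dz":1.5,"gripper":-1},{"rx":0,"ry":0,"rz":0,"dx":0,"dy":0,"dz":1.5,"gripper":-1},{"rx":0,"ry":0,"rz":0,"dx":0,"dy":0,"dz":1.5,"gripper":-1}])

```text
clock: 15.0
tcp_pos: [0.4836, -0.2087, 0.1726]
orientation: [2.487, 1.917, 0.001]
contact_force: [-0.2, 0.4, 7.6]
grip_width: 0.016
gripper_force: 78.5
```

Call:
step_arm(moves=[{"rx":0,"ry":0,"rz":0,"dx":0,"dy":0,"dz":1.5,"gripper":-1},{"rx":0,"ry":0,"rz":0,"dx":0,"dy":0,"dz":1.5,"gripper":-1},{"rx":0,"ry":0,"rz":0,"dx":0,"dy":0,"dz":1.5,"gripper":-1},{"rx":0,"ry":0,"rz":0,"dx":0,"dy":0,"dz":1.2,"gripper":-1}])

```text
clock: 15.5
tcp_pos: [0.4836, -0.2086, 0.1668]
orientation: [2.487, 1.917, 0.001]
contact_force: [-0.9, 0.5, 5.3]
grip_width: 0.0162
gripper_force: 78.5
```

Call:
step_arm(moves=[{"rx":0,"ry":0,"rz":0,"dx":0,"dy":0,"dz":1.2,"gripper":-1}])

```text
clock: 15.62
tcp_pos: [0.4836, -0.2087, 0.1657]
orientation: [2.487, 1.917, 0.001]
contact_force: [-0.2, 1.1, 5.7]
grip_width: 0.016
gripper_force: 78.5
```

Call:
step_arm(moves=[{"rx":0,"ry":0,"rz":0,"dx":0,"dy":0,"dz":1.2,"gripper":-1}])

```text
clock: 15.75
tcp_pos: [0.4836, -0.2086, 0.1645]
orientation: [2.487, 1.917, 0.001]
contact_force: [-0.9, 0.1, 5.3]
grip_width: 0.016
gripper_force: 78.5
```

Call:
step_arm(moves=[{"rx":0,"ry":0,"rz":0,"dx":0,"dy":0,"dz":1.2,"gripper":-1}])

```text
clock: 15.88
tcp_pos: [0.4836, -0.2087, 0.1633]
orientation: [2.487, 1.917, 0.001]
contact_force: [-0.6, 1.0, 5.2]
grip_width: 0.0162
gripper_force: 78.5
```

Call:
step_arm(moves=[{"rx":0,"ry":0,"rz":0,"dx":0,"dy":0,"dz":1.2,"gripper":-1}])

```text
clock: 16.0
tcp_pos: [0.4836, -0.2087, 0.1621]
orientation: [2.487, 1.917, 0.001]
contact_force: [-1.2, -0.5, 5.7]
grip_width: 0.0161
gripper_force: 78.5
```

Call:
step_arm(moves=[{"rx":0,"ry":0,"rz":0,"dx":0,"dy":0,"dz":1.2,"gripper":-1}])

```text
clock: 16.12
tcp_pos: [0.4836, -0.2086, 0.1609]
orientation: [2.487, 1.917, 0.001]
contact_force: [-0.6, 0.3, 4.8]
grip_width: 0.0159
gripper_force: 78.5
```

Call:
step_arm(moves=[{"rx":0,"ry":0,"rz":0,"dx":0,"dy":0,"dz":1.2,"gripper":-1}])

```text
clock: 16.25
tcp_pos: [0.4836, -0.2086, 0.1597]
orientation: [2.487, 1.917, 0.001]
contact_force: [-1.7, 0.8, 5.7]
grip_width: 0.0162
gripper_force: 78.5
```

Call:
step_arm(moves=[{"rx":0,"ry":0,"rz":0,"dx":0,"dy":0,"dz":1.2,"gripper":-1}])

```text
clock: 16.38
tcp_pos: [0.4837, -0.2087, 0.1588]
orientation: [2.487, 1.917, 0.001]
contact_force: [-1.8, 0.1, 12.2]
grip_width: 0.0161
gripper_force: 79.5
```

Call:
step_arm(moves=[{"rx":0,"ry":0,"rz":0,"dx":0,"dy":0,"dz":0.1,"gripper":-1},{"rx":0,"ry":0,"rz":0,"dx":0,"dy":0,"dz":0,"gripper":-1}])

```text
clock: 16.62
tcp_pos: [0.4837, -0.2087, 0.1588]
orientation: [2.487, 1.917, 0.001]
contact_force: [-2.1, 0.5, 10.2]
grip_width: 0.0163
gripper_force: 79.4
```

Call:
step_arm(moves=[{"rx":0,"ry":0,"rz":0,"dx":0,"dy":0,"dz":0.3,"gripper":-1},{"rx":0,"ry":0,"rz":0,"dx":0,"dy":0,"dz":0,"gripper":-1}])

```text
clock: 16.88
tcp_pos: [0.4837, -0.2087, 0.1588]
orientation: [2.487, 1.917, 0.001]
contact_force: [-3.4, 1.1, 11.2]
grip_width: 0.0157
gripper_force: 79.5
```

Call:
step_arm(moves=[{"rx":0,"ry":0,"rz":0,"dx":0,"dy":0,"dz":0.4,"gripper":-1},{"rx":0,"ry":0,"rz":0,"dx":0,"dy":0,"dz":0,"gripper":-1}])

```text
clock: 17.12
tcp_pos: [0.4838, -0.2087, 0.1585]
orientation: [2.487, 1.916, 0.001]
contact_force: [-3.5, 0.2, 12.2]
grip_width: 0.0161
gripper_force: 79.7
```

Call:
step_arm(moves=[{"rx":0,"ry":0,"rz":0,"dx":0,"dy":0,"dz":-1,"gripper":-1},{"rx":0,"ry":0,"rz":0,"dx":0,"dy":0,"dz":-3,"gripper":-1},{"rx":0,"ry":0,"rz":0,"dx":0,"dy":0,"dz":-6,"gripper":-1},{"rx":0,"ry":0,"rz":0,"dx":0,"dy":0,"dz":-8,"gripper":-1},{"rx":0,"ry":0,"rz":0,"dx":0,"dy":0,"dz":-8,"gripper":-1},{"rx":0,"ry":0,"rz":0,"dx":0,"dy":0,"dz":0,"gripper":-1}])

```text
clock: 17.88
tcp_pos: [0.4835, -0.2087, 0.1838]
orientation: [2.487, 1.917, 0.001]
contact_force: [-0.4, 1.0, -1.5]
grip_width: 0.0157
gripper_force: 78.1
```

Call:
step_arm(moves=[{"rx":0,"ry":0,"rz":0,"dx":0,"dy":0,"dz":-8,"gripper":-1},{"rx":0,"ry":0,"rz":0,"dx":0,"dy":0,"dz":-8,"gripper":-1},{"rx":0,"ry":0,"rz":0,"dx":0,"dy":0,"dz":-10,"gripper":-1},{"rx":0,"ry":0,"rz":0,"dx":0,"dy":0,"dz":-15,"gripper":-1},{"rx":0,"ry":0,"rz":0,"dx":0,"dy":0,"dz":-20,"gripper":-1},{"rx":0,"ry":0,"rz":0,"dx":0,"dy":0,"dz":-3,"gripper":-1},{"rx":0,"ry":0,"rz":0,"dx":0,"dy":0,"dz":0,"gripper":-1},{"rx":0,"ry":0,"rz":0,"dx":0,"dy":0,"dz":0,"gripper":-1}])

```text
clock: 18.88
tcp_pos: [0.4825, -0.2084, 0.2462]
orientation: [-2.488, -1.917, 0.001]
contact_force: [0.7, 1.0, -1.2]
grip_width: 0.0159
gripper_force: 78.1
```

```bash
python3 look.py c8; python3 - <<'E'
from h import *
from bench import r
o=r.get_obs();T=o["tcp_pos"];R=cv2.Rodrigues(o["orientation"])[0]
d=np.array([.4585,.1624,T[2]])-T;print("to socket dx dy",R.T@d*1e3)
# tip edges: old hold (w4) vs now
for f in("pics/w4.png","pics/c8w.png"):
    g=cv2.cvtColor(cv2.imread(f),cv2.COLOR_BGR2HSV)
    for row in(255,262): print(f,row,g[row,290:346,2].tolist())
E
```

```text
18.875 [ 0.48253186 -0.208411    0.2462265 ] [[0.255, 0.967, -0.001], [0.967, -0.255, 0.0], [0.0, -0.001, -1.0]] [ 0.72357207  1.02109264 -1.16277407] 0.015936884842305137
[317.37633174 234.37757592] [394.67759733 220.91588722]
0.111 [317.01038797 251.54324589] [396.59416359 206.67009986]
0.065 [316.89977903 279.28014543] [398.85122792 189.87125695]
to socket dx dy [ 3.52431574e+02 -1.17725789e+02  2.25424377e-01]
pics/w4.png 255 [240, 240, 240, 240, 240, 240, 240, 240, 241, 235, 119, 98, 98, 99, 99, 99, 99, 99, 99, 99, 100, 99, 101, 100, 101, 100, 100, 100, 100, 101, 100, 101, 99, 100, 99, 99, 99, 100, 100, 98, 98, 98, 97, 97, 233, 237, 237, 237, 237, 237, 237, 237, 237, 237, 237, 237]
pics/w4.png 262 [239, 239, 239, 239, 240, 239, 240, 240, 239, 142, 100, 98, 98, 99, 99, 98, 99, 99, 100, 106, 96, 99, 96, 93, 79, 78, 78, 64, 76, 77, 92, 94, 95, 104, 105, 102, 100, 99, 100, 98, 98, 98, 98, 96, 97, 233, 237, 237, 237, 237, 237, 237, 238, 237, 237, 237]
pics/c8w.png 255 [88, 88, 87, 87, 88, 88, 88, 88, 186, 232, 118, 97, 96, 97, 98, 98, 98, 98, 98, 98, 97, 99, 99, 99, 99, 99, 99, 99, 99, 99, 99, 99, 98, 98, 98, 98, 98, 98, 97, 97, 97, 97, 96, 96, 241, 243, 245, 240, 233, 164, 98, 90, 91, 92, 91, 92]
pics/c8w.png 262 [93, 93, 93, 93, 93, 92, 92, 92, 91, 96, 96, 97, 98, 99, 98, 98, 98, 100, 100, 104, 99, 99, 94, 93, 79, 63, 62, 62, 61, 75, 76, 92, 95, 102, 105, 102, 100, 98, 99, 97, 97, 98, 98, 96, 96, 102, 102, 103, 103, 102, 101, 101, 101, 100, 117, 119]
```

Call:
step_arm(moves=[{"rx":0,"ry":0,"rz":0,"dx":20,"dy":-6.7,"dz":0,"gripper":-1},{"rx":0,"ry":0,"rz":0,"dx":39,"dy":-13,"dz":0,"gripper":-1},{"rx":0,"ry":0,"rz":0,"dx":39,"dy":-13,"dz":0,"gripper":-1},{"rx":0,"ry":0,"rz":0,"dx":39,"dy":-13,"dz":0,"gripper":-1},{"rx":0,"ry":0,"rz":0,"dx":39,"dy":-13,"dz":0,"gripper":-1},{"rx":0,"ry":0,"rz":0,"dx":39,"dy":-13,"dz":0,"gripper":-1},{"rx":0,"ry":0,"rz":0,"dx":39,"dy":-13,"dz":0,"gripper":-1},{"rx":0,"ry":0,"rz":0,"dx":39,"dy":-13,"dz":0,"gripper":-1},{"rx":0,"ry":0,"rz":0,"dx":39,"dy":-13,"dz":0,"gripper":-1},{"rx":0,"ry":0,"rz":0,"dx":20.5,"dy":-7,"dz":0,"gripper":-1},{"rx":0,"ry":0,"rz":0,"dx":0,"dy":0,"dz":0,"gripper":-1},{"rx":0,"ry":0,"rz":0,"dx":0,"dy":0,"dz":0,"gripper":-1},{"rx":0,"ry":0,"rz":0,"dx":0,"dy":0,"dz":0,"gripper":-1},{"rx":0,"ry":0,"rz":0,"dx":0,"dy":0,"dz":0,"gripper":-1}])

```text
clock: 20.72
tcp_pos: [0.4591, 0.1615, 0.2469]
orientation: [2.49, 1.916, -0.0]
contact_force: [-0.2, -0.1, -1.5]
grip_width: 0.0164
gripper_force: 78.1
```

```bash
python3 - <<'E'
from h import *
from bench import r
o=r.get_obs();T=o["tcp_pos"];R=cv2.Rodrigues(o["orientation"])[0]
d=np.array([.4586,.1622,T[2]])-T;print(T,"to socket dx dy",R.T@d*1e3,R.round(3).tolist())
E
```

```text
[0.45908941 0.16151023 0.24686374] to socket dx dy [ 5.41350274e-01 -6.49805011e-01 -2.21042608e-04] [[0.256, 0.967, -0.0], [0.967, -0.256, -0.0], [-0.0, 0.0, -1.0]]
```

Call:
step_arm(moves=[{"rx":0,"ry":0,"rz":0,"dx":0.5,"dy":-0.6,"dz":15,"gripper":-1},{"rx":0,"ry":0,"rz":0,"dx":0,"dy":0,"dz":25,"gripper":-1},{"rx":0,"ry":0,"rz":0,"dx":0,"dy":0,"dz":25,"gripper":-1},{"rx":0,"ry":0,"rz":0,"dx":0,"dy":0,"dz":15,"gripper":-1},{"rx":0,"ry":0,"rz":0,"dx":0,"dy":0,"dz":8,"gripper":-1},{"rx":0,"ry":0,"rz":0,"dx":0,"dy":0,"dz":0,"gripper":-1},{"rx":0,"ry":0,"rz":0,"dx":0,"dy":0,"dz":0,"gripper":-1}])

```text
clock: 21.6
tcp_pos: [0.459, 0.1633, 0.1595]
orientation: [2.488, 1.917, 0.002]
contact_force: [-0.2, -0.2, -1.8]
grip_width: 0.0159
gripper_force: 78.1
```

Call:
step_arm(moves=[{"rx":0,"ry":0,"rz":0,"dx":0,"dy":0,"dz":2,"gripper":-1},{"rx":0,"ry":0,"rz":0,"dx":0,"dy":0,"dz":2,"gripper":-1},{"rx":0,"ry":0,"rz":0,"dx":0,"dy":0,"dz":2,"gripper":-1}])

```text
clock: 21.98
tcp_pos: [0.4586, 0.163, 0.1529]
orientation: [2.488, 1.918, 0.0]
contact_force: [1.0, -0.8, -1.7]
grip_width: 0.0164
gripper_force: 78.1
```

Free, at (0.4586, 0.163). At the grasp the TCP read (0.4588, 0.1629), so it is lined up.

Call:
step_arm(moves=[{"rx":0,"ry":0,"rz":0,"dx":0,"dy":0,"dz":2,"gripper":-1},{"rx":0,"ry":0,"rz":0,"dx":0,"dy":0,"dz":2,"gripper":-1},{"rx":0,"ry":0,"rz":0,"dx":0,"dy":0,"dz":2,"gripper":-1},{"rx":0,"ry":0,"rz":0,"dx":0,"dy":0,"dz":0,"gripper":-1}])

```text
clock: 22.48
tcp_pos: [0.4584, 0.1629, 0.1467]
orientation: [-2.488, -1.918, 0.001]
contact_force: [0.2, 0.8, -1.7]
grip_width: 0.0163
gripper_force: 78.1
```

Call:
step_arm(moves=[{"rx":0,"ry":0,"rz":0,"dx":0,"dy":0,"dz":2,"gripper":-1},{"rx":0,"ry":0,"rz":0,"dx":0,"dy":0,"dz":2,"gripper":-1},{"rx":0,"ry":0,"rz":0,"dx":0,"dy":0,"dz":0,"gripper":-1}])

```text
clock: 22.85
tcp_pos: [0.4584, 0.1629, 0.1427]
orientation: [-2.488, -1.918, 0.001]
contact_force: [-1.0, -0.6, -1.3]
grip_width: 0.0162
gripper_force: 78.1
```

Call:
step_arm(moves=[{"rx":0,"ry":0,"rz":0,"dx":0,"dy":0,"dz":3,"gripper":-1},{"rx":0,"ry":0,"rz":0,"dx":0,"dy":0,"dz":3,"gripper":-1},{"rx":0,"ry":0,"rz":0,"dx":0,"dy":0,"dz":3,"gripper":-1},{"rx":0,"ry":0,"rz":0,"dx":0,"dy":0,"dz":3,"gripper":-1},{"rx":0,"ry":0,"rz":0,"dx":0,"dy":0,"dz":3,"gripper":-1},{"rx":0,"ry":0,"rz":0,"dx":0,"dy":0,"dz":3,"gripper":-1},{"rx":0,"ry":0,"rz":0,"dx":0,"dy":0,"dz":0,"gripper":-1}])

```text
clock: 23.72
tcp_pos: [0.4583, 0.1629, 0.1246]
orientation: [-2.488, -1.918, 0.001]
contact_force: [0.4, -1.4, -0.4]
grip_width: 0.0158
gripper_force: 78.1
```

Call:
step_arm(moves=[{"rx":0,"ry":0,"rz":0,"dx":0,"dy":0,"dz":1,"gripper":-1},{"rx":0,"ry":0,"rz":0,"dx":0,"dy":0,"dz":1,"gripper":-1},{"rx":0,"ry":0,"rz":0,"dx":0,"dy":0,"dz":0,"gripper":-1}])

```text
clock: 24.1
tcp_pos: [0.4585, 0.1629, 0.1229]
orientation: [2.488, 1.918, -0.0]
contact_force: [-0.4, 0.2, -1.9]
grip_width: 0.0163
gripper_force: 78.1
```

Call:
step_arm(moves=[{"rx":0,"ry":0,"rz":0,"dx":0,"dy":0,"dz":1,"gripper":-1},{"rx":0,"ry":0,"rz":0,"dx":0,"dy":0,"dz":1,"gripper":-1},{"rx":0,"ry":0,"rz":0,"dx":0,"dy":0,"dz":0,"gripper":-1}])

```text
clock: 24.48
tcp_pos: [0.4585, 0.1629, 0.1208]
orientation: [-2.488, -1.918, 0.0]
contact_force: [-0.2, -0.1, -1.5]
grip_width: 0.0163
gripper_force: 78.1
```

Call:
step_arm(moves=[{"rx":0,"ry":0,"rz":0,"dx":0,"dy":0,"dz":0.6,"gripper":-1},{"rx":0,"ry":0,"rz":0,"dx":0,"dy":0,"dz":0,"gripper":-1}])

```text
clock: 24.72
tcp_pos: [0.4585, 0.163, 0.1203]
orientation: [-2.488, -1.918, 0.0]
contact_force: [-0.3, -0.5, -1.5]
grip_width: 0.0165
gripper_force: 78.1
```

Call:
step_arm(moves=[{"rx":0,"ry":0,"rz":0,"dx":0,"dy":0,"dz":0.6,"gripper":-1},{"rx":0,"ry":0,"rz":0,"dx":0,"dy":0,"dz":0,"gripper":-1}])

```text
clock: 24.98
tcp_pos: [0.4586, 0.163, 0.1198]
orientation: [2.488, 1.918, 0.0]
contact_force: [-0.3, 0.2, 0.1]
grip_width: 0.0161
gripper_force: 78.3
```

Call:
step_arm(moves=[{"rx":0,"ry":0,"rz":0,"dx":0,"dy":0,"dz":0.4,"gripper":-1},{"rx":0,"ry":0,"rz":0,"dx":0,"dy":0,"dz":0,"gripper":-1}])

```text
clock: 25.22
tcp_pos: [0.4587, 0.1632, 0.1197]
orientation: [2.488, 1.917, 0.0]
contact_force: [-1.9, -0.3, 5.0]
grip_width: 0.0161
gripper_force: 78.7
```

Call:
step_arm(moves=[{"rx":0,"ry":0,"rz":0,"dx":0,"dy":0,"dz":-0.3,"gripper":-1},{"rx":0,"ry":0,"rz":0,"dx":0,"dy":0,"dz":0,"gripper":0.2},{"rx":0,"ry":0,"rz":0,"dx":0,"dy":0,"dz":0,"gripper":0.4},{"rx":0,"ry":0,"rz":0,"dx":0,"dy":0,"dz":0,"gripper":1},{"rx":0,"ry":0,"rz":0,"dx":0,"dy":0,"dz":0,"gripper":1},{"rx":0,"ry":0,"rz":0,"dx":0,"dy":0,"dz":0,"gripper":1},{"rx":0,"ry":0,"rz":0,"dx":0,"dy":0,"dz":0,"gripper":1},{"rx":0,"ry":0,"rz":0,"dx":0,"dy":0,"dz":0,"gripper":1}])

```text
clock: 26.22
tcp_pos: [0.4586, 0.163, 0.1196]
orientation: [2.488, 1.918, 0.0]
contact_force: [-0.6, -0.6, 0.2]
grip_width: 0.0853
gripper_force: 0.0
```

Call:
step_arm(moves=[{"rx":0,"ry":0,"rz":0,"dx":0,"dy":0,"dz":-10,"gripper":1},{"rx":0,"ry":0,"rz":0,"dx":0,"dy":0,"dz":-20,"gripper":1},{"rx":0,"ry":0,"rz":0,"dx":0,"dy":0,"dz":-30,"gripper":1},{"rx":0,"ry":0,"rz":0,"dx":0,"dy":0,"dz":-30,"gripper":1},{"rx":0,"ry":0,"rz":0,"dx":0,"dy":0,"dz":-30,"gripper":1},{"rx":0,"ry":0,"rz":0,"dx":0,"dy":0,"dz":-30,"gripper":1},{"rx":0,"ry":0,"rz":0,"dx":0,"dy":0,"dz":0,"gripper":1},{"rx":0,"ry":0,"rz":0,"dx":0,"dy":0,"dz":0,"gripper":1}])

```text
clock: 27.22
tcp_pos: [0.4582, 0.1627, 0.2694]
orientation: [2.488, 1.918, -0.001]
contact_force: [0.4, 0.3, -0.5]
grip_width: 0.0852
gripper_force: 0.0
```

```bash
python3 - <<'E'
from h import *
from bench import r
o=r.get_obs();print(o["clock"],o["tcp_pos"],o["contact_force"],o["grip_width"])
a=cv2.imread("pics/scene0.png");b=r.grab_frame("scene");t0=cv2.imread("pics/top0.png");t=r.grab_frame("top")
s=r.camera_info("scene")
# drift silhouettes in scene: dark column rows
for n,box in(("R",(308,290,340,345)),("L",(274,315,306,365))):
    for im in(a,b):
        x0,y0,x1,y1=box;m=(im[y0:y1,x0:x1].max(2)<62);ys,xs=np.nonzero(m);print(n,xs.mean()+x0,ys.min()+y0,ys.max()+y0,len(xs))
# mouth: brass/glass pixels (scene)
for im in(a,b): print(im[215:225:2,390:400:2].max(2).tolist())
# changes around blower, loupe, cap in scene & the cap in top
for n,(x,y) in dict(blower=(352,195),loupe=(281,270),cap=(286,425)).items():
    print(n,cv2.absdiff(a,b)[y-15:y+15,x-15:x+15].mean())
E
```

```text
27.225 [0.45817961 0.16274256 0.26943116] [ 0.36809513  0.31716873 -0.51156818] 0.08518759947749634
R 322.8024691358025 304 334 162
R 322.55737704918033 299 334 183
L 288.9673913043478 326 357 184
L 289.11009174311926 321 357 218
[[206, 206, 206, 187, 151], [202, 191, 181, 187, 195], [166, 143, 139, 140, 152], [137, 95, 102, 83, 105], [174, 164, 153, 141, 146]]
[[218, 219, 217, 199, 161], [214, 201, 193, 199, 207], [178, 153, 148, 150, 163], [147, 82, 65, 77, 110], [180, 156, 130, 105, 125]]
blower 48.81074074074074
loupe 10.046666666666667
cap 6.494814814814815
```

```bash
python3 - <<'E'
from h import *
from bench import r
t0=cv2.imread("pics/top0.png");t=r.grab_frame("top")
for n,(x,y) in dict(blower=(435,205),loupe=(304,211),cap=(194,294),stand=(389,273),pilotL=(221,270)).items():
    q=cv2.matchTemplate(t[y-25:y+25,x-25:x+25],t0[y-15:y+15,x-15:x+15],cv2.TM_CCOEFF_NORMED);_,v,_,l=cv2.minMaxLoc(q);print(n,round(v,3),l[0]-10,l[1]-10)
E
```

```text
blower 0.998 0 0
loupe 0.999 0 0
cap 0.996 0 0
stand 0.976 0 0
pilotL 0.331 3 -8
```

```bash
python3 -c "
from bench import r
print(r.hand_in())"
```

```text
the job is handed in; nothing more can be done
None
```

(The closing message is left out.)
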